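# Set the analyser of a strain viewer to its preset rider

## Task

On the strain viewer a lens in a coloured holder lies on the lit stage under the analyser; a second lens, in the other colour, waits on the side deck. With the fingertips, gently push the green upright handle of the analyser ring round its arc, without pinching it, until the pointer stands at the rider on the scale that has the same colour as the holder on the lit stage. Leave the riders, the lenses, the bottle and the screwdriver where they are, and finish with the hand clear.

Things in the scene. Friction and masses are not known exactly. Their poses are not given: they have to be found in the camera images.
- viewer: Strain viewer, fixed to the bench, place and yaw vary. A light-grey light base 295 x 320 mm, 55 mm high, carries a round analyser head on a column at its back. Origin: on the bench, straight below the ring's axis; x to its back (the column), y to its left, z up. Base edges: 130 mm in front, 165 mm behind, 190 mm left, 130 mm right of the origin. Column and clamp lie 113-160 mm behind it, 180 mm high
- ring_axis (a point): Centre of the white top face (the scale) of the analyser head, on the vertical axis about which the ring turns; axes as the viewer's. The head is a disc of 216 mm diameter, its underside 135 mm and its flat white face 155 mm above the bench
- ring (a joint): Angle of the black analyser ring (128 mm diameter, 10 mm above the white face, open in the middle), rad: 0 with the lever straight to the viewer's front (-x), growing anticlockwise seen from above (the lever goes to the viewer's right, -y); stops at -1.5 and 1.5. Held by friction alone, about 2 N at the handle: it stays where it is left, with no spring
- handle (a point): Centre of the green upright handle of the lever, 76 mm from the ring's axis, 33 mm above the white face. A block 16 mm along the arc, 16 mm radially and 40 mm high, standing from 13 to 53 mm above the white face on a flat arm 14 mm wide. Turns with the ring: its y axis lies along the arc, -x points outward
- pointer_tip (a point): Tip of the short black pointer that sticks out beyond the handle, on the lever's centre line, 96 mm from the axis and 8 mm above the white face
- orange_mark (a point): Black hairline of the orange rider, at 96 mm from the axis and 5 mm above the white face, over which the pointer's tip passes. The rider is a clip 12 mm wide along the arc, on the rim of the scale between 95 and 114 mm from the axis; it is not higher than 5 mm above the white face. It slides along the rim if knocked
- blue_mark (a point): The same for the blue rider
- stage (a point): Centre of the lit white window (90 mm diameter) on the light base, straight below the ring's axis, where the lens to be inspected lies; it is seen from above through the ring
- orange_holder (a point): Centre of the lens in the orange holder, a loose ring 68 mm in diameter and 14 mm high with a glass lens in it. It lies either on the lit stage, or waiting on the deck of the light base 143 mm to the viewer's left of the stage and 50 mm further back
- blue_holder (a point): The same for the lens in the blue holder; it lies at whichever of the two places the orange one does not
- bottle_mid (a point): Centre of a loose amber bottle, 56 mm in diameter and 130 mm high, standing on the bench on the right of the viewer
- driver: A loose screwdriver with a red handle, 170 mm long, lying on the bench on the right of the viewer
There are look-alikes about, which are no part of the job. There is more than one size of the part that bears blue_holder; the job needs the middle-sized.

How it is judged:
By the outcome, as a careful person would: the job done as asked, in the order asked, and still so for the second after the job is handed in, with the robot touching nothing.
It also fails if it takes over 38 s, if anything falls off the work surface, if the arm or the gripper's body presses on something with over 40 N, if the wrist force passes 120 N, or if a joint passes its speed limit or range.

## Robot

A 6-joint arm with a two-finger parallel gripper is mounted at the origin on the work surface. World frame = base frame: x ahead of the robot, y to its left, z up, the work surface at z = 0. Lengths are in m, angles in rad, forces in N, time in s.
With the tool pointing down it reaches from about 0.35 to 0.775 m from the base axis. Payload 5.5 kg.
Tool frame: the origin (TCP) lies at the very end of the fingers, on their centre line; the grasp point (between the pads) lies 19 mm behind it; z points along the fingers, y is the direction in which the jaws open and shut (so a half turn about z gives the same grasp; the last joint's range is limited). The gripper opens to 85 mm and grips with 20 to 120 N. Pads are 22 mm wide; open, the fingers measure 114 mm over their backs; the gripper's body (76 mm by 85 mm) begins 54 mm behind the grasp point. The pads swing forward as they close: fully open they stand 13 mm farther back than shut.
Start: joints at [-1.346, 0.313, 0.046, 1.304, 0, 1.431], TCP at [0.205, -0.537, 0.231] pointing down, gripper open.
Joint ranges: [-2.76, 2.76], [-0.86, 1.69], [-1.03, 1.26], [-2.2, 2.34], [-1.47, 1.5], [-3.14, 3.14]. Speed limits (rad/s): [2.57, 2.57, 3.14, 3.14, 3.14, 3.14].

## Interface

Orientations are given as a unit quaternion [w, x, y, z].
In Python, from workcell import get_state, read_camera, hand_in, find_in, silhouettes gives the robot as it stands. The module is installed in compiled form; this text tells all that it offers.
- The arm moves only by the tool send_rows, never from a script. Its argument "deltas" is a list that holds one entry, the list of rows, each a list of 6 numbers: the shift along the world's x, y, z in cm, then the turn, a rotation vector about the world's x, y, z in degrees. In form: [[[dx, dy, dz, wx, wy, wz], ...]]. A call has 1 to 12 rows; each row is the pose to reach, as a shift and turn from the pose commanded when the call began; what a row does not reach only later rows make up. A row lasts 1/10 s, in which the tool goes at most 50 mm and 8.59 degrees, less where a joint would pass 70% of its speed; a pose out of reach is approached as far as the arm can. A call with a gripper value outside its range is refused whole. "jaw" is the opening, from -1 (shut) to 1 (fully open), so that 0 is half open, set as the call begins (left out, the last holds). The fingers move at their own pace and stop on an object; "force" is the grip in N (left out, the last holds). Time passes only in rows, so rows that repeat a pose let the fingers close. It gives the time, the measured TCP pose, the force and the opening at its end, in the units of the state.
- get_state(): the state, without advancing time (a new reading comes with each control period).
- read_camera(name): name is "scene" or "top" or "wrist"; returns a dict with "img" (420x560x3 uint8, red, green, blue), "z_map" (420x560 float32, m along the optical axis (not along the pixel's ray), 0 where there is no reading), "vfov" (degrees; the focal length in pixels is half the picture's height over the tangent of half this angle, whatever the lens; pixels are square), "cx", "cy" (the principal point, pixels), "R" (3x3) and "t" (3): a world point X has camera coordinates R X + t; the wrist camera has in their place "hand_eye" (4x4, takes a point from camera to tool coordinates, whose origin is the TCP and whose axes are the flange's). Camera axes: x right, y down, z forward; pixel columns grow to the right and rows downward; lengths in m; the calibration is good to about 2 mm. A picture is of the moment at which its call begins: read the wrist's pose just before it.
- hand_in(): hands the job in, once; it reports no verdict.
Trained networks look in a picture, given as the dict that the camera call returned (one of the last four; its "shot" number tells which), for a name from the list of things; names that differ only in an ending like _2 or _b are one class to them, and where a whole thing is asked for, a point or a joint stands for the part that bears it (a point fixed in the world has none). Each returns a list of dicts, best first, with "conf" (0 to 1); they miss things now and then, are a little off and sometimes report something else, mostly with a low value. They report only what shows in the picture. A call takes as long as a camera call. They do not tell look-alikes from the thing itself.
- find_in(picture, thing): "box" ([centre column, centre row, width, height] in pixels, round what is visible of it).
- silhouettes(picture, thing): "mask" (420x560 bool, what is visible of it) and "box" ([centre column, centre row, width, height] in pixels, round what is visible of it).
The state is a dict: "clock": time; "joint_pos": joint angles; "qvel": joint speeds; "tau": joint torques, N m; "tcp_pos": TCP position; "orientation": TCP orientation; "wrist_force": force on the tool from outside, world axes, zero at the start; "ft_torque": the same for the moment, N m; "finger_gap": finger opening in m.
Only numpy, scipy, OpenCV 4.12 (cv2) and the standard library are available. Lean on these libraries where they do the work, as an engineer would, in place of code of your own. Each camera call takes 0.05 s, during which the arm holds its last target.

## Working session

There is one attempt and no reset: what is moved stays moved. The work goes in short steps, Python scripts to look and compute and a tool call to move; the robot and the scene stay as the last step left them, time stands still between calls to the robot, and variables do not carry over. Pictures are saved under pics/ and viewed, and the job is handed in when it is done.

Besides the shell and the picture viewer there is one more tool, called after ">>>" as name([rows], argument=value, ...), one row to a line, values as JSON. send_rows: Moves the arm, as the interface text tells. Its arguments: {"type":"object","properties":{"deltas":{"type":"array","items":{"type":"array","items":{"type":"array","items":{"type":"number"}}}},"jaw":{"type":"number"},"force":{"type":"number"}},"required":["deltas"]}

```bash
mkdir -p pics; cat > h.py <<'E'
import numpy as np, cv2, pickle
from workcell import *
def save(n,img): cv2.imwrite(f'pics/{n}.png',cv2.cvtColor(img,cv2.COLOR_RGB2BGR))
def f(d): return d['img'].shape[0]/2/np.tan(np.radians(d['vfov'])/2)
def px2w(d,u,v,z=None,depth=None):
    r=np.array([(u-d['cx'])/f(d),(v-d['cy'])/f(d),1.])
    R=np.array(d['R']);t=np.array(d['t']);c=-R.T@t;w=R.T@r
    s=depth if depth is not None else (z-c[2])/w[2]
    return c+s*w
def w2px(d,X):
    p=np.array(d['R'])@X+d['t'];return p[0]/p[2]*f(d)+d['cx'],p[1]/p[2]*f(d)+d['cy']
E
python3 - <<'E'
from h import *
s=get_state();print(s)
for n in ['top','scene']:
    d=read_camera(n);save(n+'0',d['img']);pickle.dump(d,open(n+'0.pkl','wb'))
    print(n,d['vfov'],d['cx'],d['cy'],d['R'],d['t'])
    for t in ['viewer','ring','handle','orange_mark','blue_mark','orange_holder','blue_holder','bottle_mid','driver','pointer_tip']:
        try:print(t,[(np.round(o['box'],1).tolist(),round(o['conf'],2)) for o in find_in(d,t)])
        except Exception as e:print(t,e)
E
```

```text
{'clock': 0.0, 'joint_pos': array([-1.34564938e+00,  3.13982577e-01,  4.49384965e-02,  1.30359725e+00,
        4.82031458e-05,  1.43118568e+00]), 'qvel': array([ 0.00061035, -0.00054297,  0.00211058, -0.00091305,  0.00162317,
        0.00025941]), 'tau': array([-4.06003128e-04, -4.80633795e+01,  2.98531061e+01,  1.94634777e-02,
       -2.92445366e-04, -1.19373260e-05]), 'tcp_pos': array([ 0.20499562, -0.53665192,  0.23040246]), 'orientation': array([-9.22686294e-04,  9.83414620e-01,  1.81369330e-01, -1.53620450e-05]), 'wrist_force': array([-0.07692378, -0.73415187, -0.90229822]), 'ft_torque': array([-0.02994352, -0.03359762, -0.01888128]), 'finger_gap': 0.0851397523368115}
top 42.078054844463125 275.0155316382055 210.46118174420582 [[ 0.01880406 -0.99967359 -0.01729491]
 [-0.99184533 -0.01647038 -0.12637867]
 [ 0.12605256  0.01953031 -0.9918313 ]] [0.06914258 0.59517012 1.14480322]
viewer [([267.4, 232.2, 186.1, 175.9], 0.75)]
ring [([283.2, 237.0, 63.5, 85.3], 0.87)]
handle [([283.5, 234.4, 71.3, 81.6], 0.89), ([267.1, 231.4, 186.2, 178.7], 0.25)]
orange_mark []
blue_mark [([329.9, 
[... 433 characters left out ...]
005 282.006493245708 216.232763839574 [[-0.66700759  0.74496484  0.01132533]
 [ 0.3966884   0.36796169 -0.84097711]
 [-0.63066566 -0.55644549 -0.54095216]] [ 0.31820126 -0.14171829  1.88984208]
viewer [([287.9, 237.0, 146.0, 132.2], 0.89), ([285.4, 237.8, 18.7, 5.8], 0.61)]
ring [([282.8, 195.4, 45.8, 47.9], 0.76)]
handle [([283.0, 193.8, 49.3, 47.5], 0.61)]
orange_mark []
blue_mark []
orange_holder [([285.8, 235.9, 22.5, 10.2], 0.62)]
blue_holder [([381.6, 299.8, 36.7, 34.6], 0.8), ([328.3, 253.4, 24.6, 17.5], 0.65), ([408.1, 280.1, 17.5, 14.4], 0.63)]
bottle_mid [([214.0, 228.6, 25.4, 42.7], 0.74)]
driver [([230.1, 209.1, 13.6, 20.0], 0.68)]
pointer_tip [([284.4, 195.4, 54.5, 46.8], 0.79)]
```

```bash
python3 - <<'E'
from h import *
a=pickle.load(open('top0.pkl','rb'))['img'];b=pickle.load(open('scene0.pkl','rb'))['img']
save('top_c',cv2.resize(a[130:330,110:376],None,fx=3,fy=3,interpolation=cv2.INTER_CUBIC))
save('scene_c',cv2.resize(b[120:320,190:440],None,fx=3,fy=3,interpolation=cv2.INTER_CUBIC))
E
```

```text
(no output)
```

View pics/top_c.png

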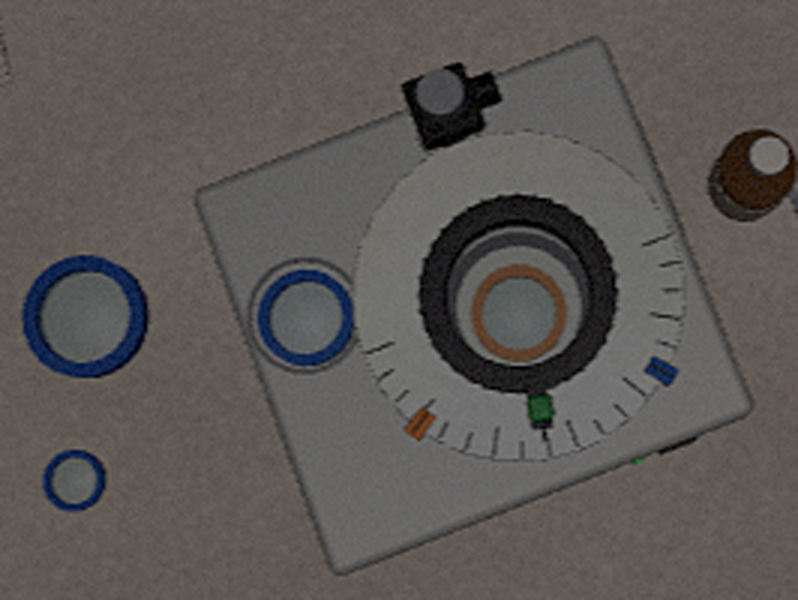

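View pics/scene_c.png

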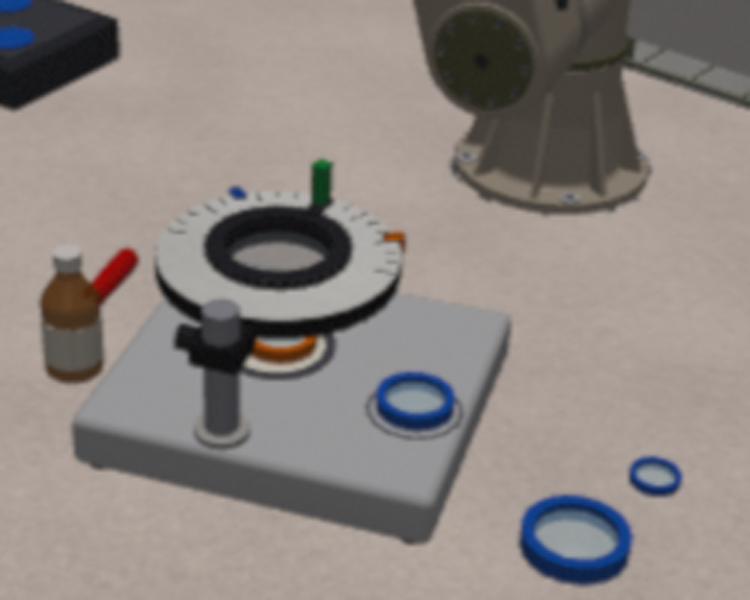

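View pics/top0.png

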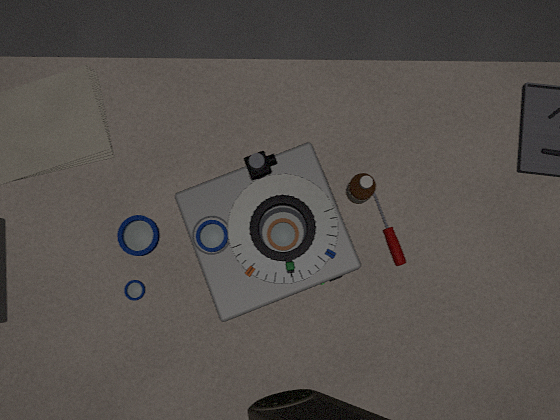

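The holder on the lit stage, seen through the ring at about top pixel (283,234), is orange. So the target is the orange rider at about (250,271). The blue middle-sized holder waits on the deck at (212,236), and the large (138,235) and small (135,290) blue ones are look-alikes. Next I'll measure the geometry.

```bash
cat > meas.py <<'E'
from h import *
def measure(d,pr=True):
    im=d['img'];hsv=cv2.cvtColor(im,cv2.COLOR_RGB2HSV);z=d['z_map']
    vv,uu=np.mgrid[0:420,0:560]
    R=np.array(d['R']);t=np.array(d['t']);
    P=np.stack([(uu-d['cx'])/f(d)*z,(vv-d['cy'])/f(d)*z,z],-1)
    W=(P-t)@R; 
    out={}
    roi=(uu>225)&(uu<345)&(vv>170)&(vv<290)
    H,S,V=[hsv[...,i].astype(int) for i in range(3)]
    face=roi&(abs(W[...,2]-.155)<.008)&(z>0)
    n,l,st,c=cv2.connectedComponentsWithStats(face.astype(np.uint8))
    k=1+np.argmax(st[1:,4]);m=(l==k).astype(np.uint8)
    cs,_=cv2.findContours(m,cv2.RETR_EXTERNAL,cv2.CHAIN_APPROX_NONE)
    pts=max(cs,key=len)[:,0]
    w=np.array([px2w(d,u,v,.155)[:2] for u,v in pts])
    from scipy.optimize import least_squares
    s=least_squares(lambda p:np.hypot(*(w-p[:2]).T)-p[2],[*w.mean(0),.108],loss='soft_l1',f_scale=.001).x
    out['axis']=s[:2];out['rad']=s[2];out['facez']=np.median(W[...,2][m>0])
    for nm,c,zz in [('orange',(H<15)&(S>90)&(vv>258),.160),('blue',(H>100)&(H<130)&(S>120)&(uu>320),.160),('green',(H>50)&(H<85)&(S>100)&(V>30),.208)]:
        mm=roi&c
        q=np.array([px2w(d,u,v,zz)[:2] for v,u in np.argwhere(mm)]).mean(0) if mm.any() else None
        out[nm]=q
        if q is not None:
            r=q-out['axis'];out[nm+'_pol']=(np.hypot(*r),np.degrees(np.arctan2(r[1],r[0])),mm.sum(), np.median(W[...,2][mm]))
    return out
if __name__=='__main__':
    import sys
    d=read_camera('top') if len(sys.argv)>1 else pickle.load(open('top0.pkl','rb'))
    for k,v in measure(d).items(): print(k,np.round(v,4))
E
python3 meas.py
python3 - <<'E'
from h import *
a=pickle.load(open('top0.pkl','rb'))['img']
save('top_c2',cv2.resize(np.clip(a[225:290,230:345].astype(int)*2,0,255).astype('uint8'),None,fx=6.9,fy=6.9,interpolation=cv2.INTER_CUBIC))
E
```

```text
axis [0.5453 0.0618]
rad 0.1066
facez 0.1544
orange [0.4611 0.1195]
orange_pol [1.021000e-01 1.456076e+02 6.100000e+01 1.578000e-01]
blue [ 0.4966 -0.0302]
blue_pol [ 1.041000e-01 -1.179107e+02  5.100000e+01  1.586000e-01]
green [0.4692 0.0439]
green_pol [ 7.820000e-02 -1.667882e+02  6.400000e+01  2.068000e-01]
```

View pics/top_c2.png

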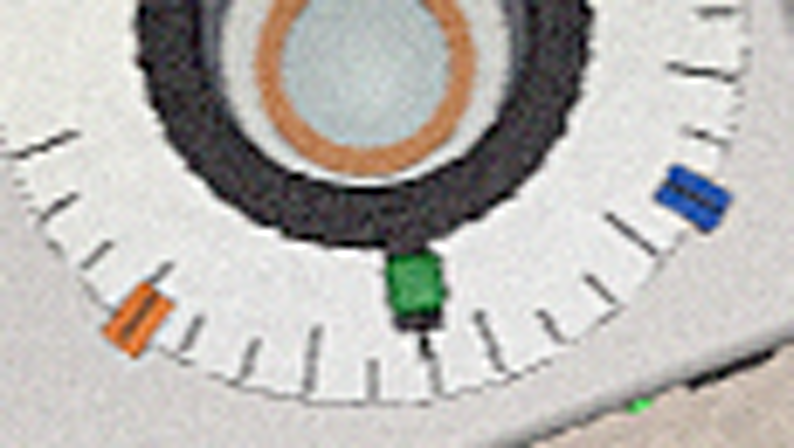

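>>> send_rows([
  [[1, 2, 1, 0, 0, 3], [3, 6, 2, 0, 0, 9], [5, 10, 3, 0, 0, 16], [7, 14, 3, 0, 0, 23], [9, 18, 3, 0, 0, 30], [11, 22, 3, 0, 0, 37], [13, 26, 3, 0, 0, 44], [15, 30, 3, 0, 0, 51], [17, 34, 3, 0, 0, 58], [19, 38, 3, 0, 0, 65], [21, 42, 3, 0, 0, 72], [23, 46, 3, 0, 0, 79]],
], jaw=-1, force=20)

```text
clock: 2.3
tcp_pos: [0.4357, -0.0755, 0.2617]
orientation: [0.001, 0.642, 0.767, 0.0]
wrist_force: [0.1, -1.4, 0.3]
finger_gap: 0.0002
```

>>> send_rows([
  [[1.5, 3, 0, 0, 0, 1], [3.5, 6, 0, 0, 0, 3], [4.4, 8.1, 0, 0, 0, 3], [4.4, 8.1, 0, 0, 0, 3], [4.4, 8.1, 0, 0, 0, 3]],
])

```text
clock: 2.8
tcp_pos: [0.479, 0.004, 0.2612]
orientation: [-0.0, 0.623, 0.783, -0.0]
wrist_force: [-1.2, 0.1, -1.3]
finger_gap: 0.0
```

```bash
python3 - <<'E'
from h import *
d=read_camera('top');w=read_camera('wrist');s=read_camera('scene');pickle.dump(d,open('top1.pkl','wb'))
print(get_state()['tcp_pos'],get_state()['joint_pos'])
c=lambda a,y0,y1,x0,x1,k:cv2.resize(np.clip(a[y0:y1,x0:x1].astype(int)*2,0,255).astype('uint8') if k else a[y0:y1,x0:x1],(400,300),interpolation=cv2.INTER_CUBIC)
save('m1',np.vstack([np.hstack([c(d['img'],170,320,190,390,1),c(w['img'],0,420,0,560,0)]),np.hstack([c(s['img'],140,260,210,370,0)]*2)]))
E
```

```text
[0.47875894 0.00292681 0.26137849] [-1.61612646e-01  1.18600080e-01 -1.27841285e-01  1.32433745e+00
 -2.47185446e-04  1.18539062e+00]
```

View pics/m1.png

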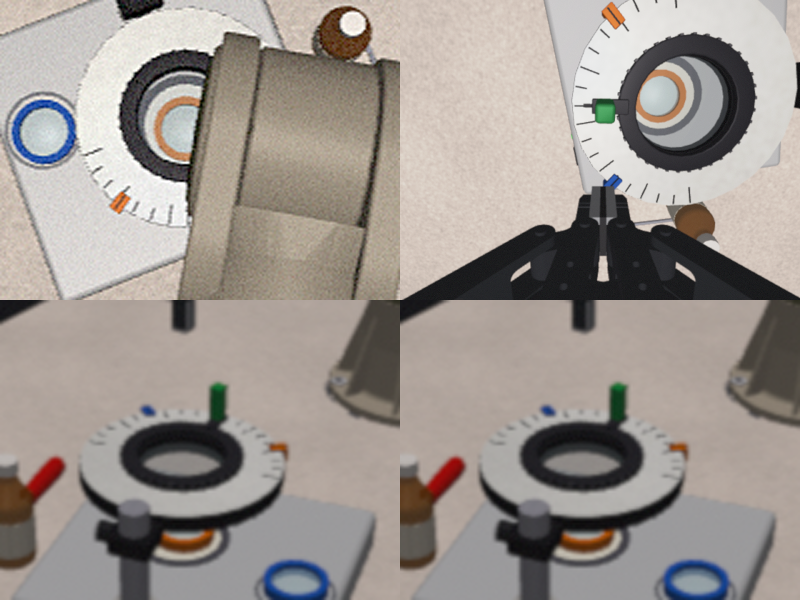

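The wrist view shows the closed fingertips in line with the green handle along the arc, and both riders in sight. I'll lower now.

>>> send_rows([
  [[0, 0, -2, 0, 0, 0], [0, 0, -4, 0, 0, 0], [0, 0, -6, 0, 0, 0], [0, 0, -7.5, 0, 0, 0], [0, 0, -8.1, 0, 0, 0], [0, 0, -8.1, 0, 0, 0]],
])

```text
clock: 3.55
tcp_pos: [0.4784, 0.0031, 0.1798]
orientation: [-0.001, 0.624, 0.782, -0.0]
wrist_force: [0.4, 0.6, 0.5]
finger_gap: 0.0001
```

```bash
cat > plan.py <<'E'
import numpy as np
from workcell import get_state
ax=np.array([.5453,.0618])
def P(a,off=.019,r=.076):
    a=np.radians(a);return ax+r*np.array([np.cos(a),np.sin(a)])+off*np.array([-np.sin(a),np.cos(a)])
E
python3 - <<'E'
from plan import *
s=get_state();p=s['tcp_pos'];print(p,s['wrist_force'],s['orientation'])
p0=np.array([.4794,.0055])
for a in [193.2,190,186,182,178,174,170,166,162,158,154,150,147,145.6]: print(a,np.round((P(a)-p[:2])*100,2),round(a-193.2,1))
E
```

```text
[0.47838594 0.00312289 0.17980407] [0.42397265 0.60291208 0.47154404] [-5.95454834e-04  6.23758930e-01  7.81616476e-01 -3.55314117e-04]
193.2 [-0.27  2.28] 0.0
190 [-0.46  2.68] -3.2
186 [-0.67  3.18] -7.2
182 [-0.84  3.7 ] -11.2
178 [-0.97  4.23] -15.2
174 [-1.07  4.77] -19.2
170 [-1.12  5.32] -23.2
166 [-1.14  5.86] -27.2
162 [-1.12  6.41] -31.2
158 [-1.07  6.95] -35.2
154 [-0.97  7.49] -39.2
150 [-0.84  8.02] -43.2
147 [-0.72  8.41] -46.2
145.6 [-0.65  8.59] -47.6
```

>>> send_rows([
  [[-0.1, 0.7, 0, 0, 0, 0], [-0.2, 1.4, 0, 0, 0, 0], [-0.25, 2.0, 0, 0, 0, 0], [-0.3, 2.4, 0, 0, 0, -1], [-0.5, 2.7, 0, 0, 0, -3], [-0.6, 3.0, 0, 0, 0, -5], [-0.7, 3.3, 0, 0, 0, -8], [-0.75, 3.55, 0, 0, 0, -10], [-0.85, 3.8, 0, 0, 0, -12], [-0.9, 4.0, 0, 0, 0, -14], [-0.95, 4.2, 0, 0, 0, -15], [-0.95, 4.2, 0, 0, 0, -15]],
])

```text
clock: 4.75
tcp_pos: [0.4699, 0.0461, 0.1806]
orientation: [0.0, 0.72, 0.694, 0.0]
wrist_force: [0.6, -0.4, 0.6]
finger_gap: -0.0002
```

```bash
python3 - <<'E'
from h import *
from plan import *
st=get_state();print(st['tcp_pos'],st['wrist_force'])
w=read_camera('wrist');d=read_camera('top');s=read_camera('scene');pickle.dump((st,w,d,s),open('s2.pkl','wb'))
print(w['hand_eye'])
c=lambda a,y0,y1,x0,x1,k:cv2.resize(np.clip(a[y0:y1,x0:x1].astype(int)*2,0,255).astype('uint8') if k else a[y0:y1,x0:x1],(400,300),interpolation=cv2.INTER_CUBIC)
save('m2',np.hstack([c(w['img'],0,420,0,560,0),c(s['img'],140,260,210,370,0)]))
E
```

```text
[0.46986643 0.04612358 0.18063288] [ 0.58489097 -0.36862592  0.6291951 ]
[[-1.78340019e-04 -9.53066568e-01 -3.02760773e-01  7.70026236e-02]
 [ 9.99999949e-01 -8.97389534e-05 -3.06554950e-04  2.71855079e-04]
 [ 2.64997839e-04 -3.02760812e-01  9.53066535e-01 -1.42968262e-01]
 [ 0.00000000e+00  0.00000000e+00  0.00000000e+00  1.00000000e+00]]
```

View pics/m2.png

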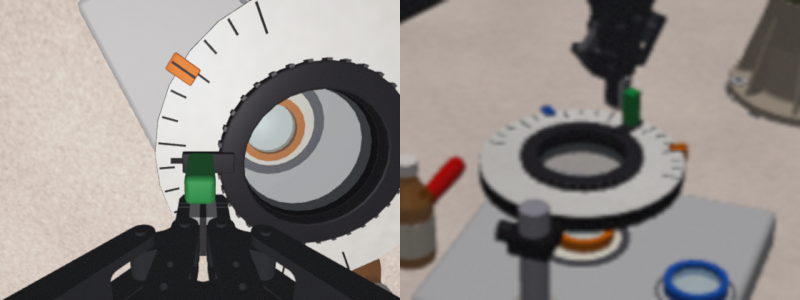

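Contact is made and the ring is turning. The wrist view shows the pointer at about (172,160) and the orange rider at about (183,69) of the 400x300 panel. Now I'll measure the remaining angle from the wrist picture.

```bash
cat > wm.py <<'E'
from h import *
from plan import *
from scipy.spatial.transform import Rotation as Ro
def wcal(st,w):
    q=st['orientation'];T=np.eye(4);T[:3,:3]=Ro.from_quat([q[1],q[2],q[3],q[0]]).as_matrix();T[:3,3]=st['tcp_pos']
    C=T@np.array(w['hand_eye']);w=dict(w);w['R']=C[:3,:3].T;w['t']=-C[:3,:3].T@C[:3,3];return w
def rectify(w,axis,z=.160,k=4000,half=.115):
    # bird's eye at height z: px = right=-y world, up=+x
    n=int(2*half*k)
    g=np.mgrid[0:n,0:n];X=axis[0]+half-g[0]/k;Y=axis[1]+half-g[1]/k
    Pw=np.stack([X,Y,np.full(X.shape,z)],-1)@np.array(w['R']).T+w['t']
    u=Pw[...,0]/Pw[...,2]*f(w)+w['cx'];v=Pw[...,1]/Pw[...,2]*f(w)+w['cy']
    return cv2.remap(w['img'],u.astype('f4'),v.astype('f4'),cv2.INTER_LINEAR)
def mark(w,axis,lo,hi,z=.16):
    hsv=cv2.cvtColor(w['img'],cv2.COLOR_RGB2HSV)
    m=(hsv[...,0]>=lo)&(hsv[...,0]<=hi)&(hsv[...,1]>130)&(hsv[...,2]>60)
    pts=[]
    for v,u in np.argwhere(m):
        p=px2w(w,u,v,z)[:2]-axis;r=np.hypot(*p)
        if .094<r<.116: pts.append((r,np.degrees(np.arctan2(p[1],p[0]))%360))
    pts=np.array(pts);return pts
def polar(w,axis,z,r0,r1,a0,a1,na=600,nr=60):
    a=np.radians(np.linspace(a0,a1,na));r=np.linspace(r0,r1,nr)
    X=np.stack([axis[0]+r[:,None]*np.cos(a),axis[1]+r[:,None]*np.sin(a),np.full((nr,na),z)],-1)@np.array(w['R']).T+w['t']
    u=X[...,0]/X[...,2]*f(w)+w['cx'];v=X[...,1]/X[...,2]*f(w)+w['cy']
    return cv2.remap(w['img'],u.astype('f4'),v.astype('f4'),cv2.INTER_LINEAR)
def faceaxis(w):
    # fit outer rim of white face with known radius, using depth
    z=w['z_map'];vv,uu=np.mgrid[0:420,0:560]
    Pc=np.stack([(uu-w['cx'])/f(w)*z,(vv-w['cy'])/f(w)*z,z],-1);W=(Pc-w['t'])@np.array(w['R'])
    m=((abs(W[...,2]-.157)<.012)&(z>0)).astype(np.uint8)
    cs,_=cv2.findContours(m,cv2.RETR_EXTERNAL,cv2.CHAIN_APPROX_NONE)
    c=max(cs,key=cv2.contourArea)[:,0];c=c[(c[:,0]>2)&(c[:,0]<557)&(c[:,1]>2)&(c[:,1]<300)]
    p=np.array([px2w(w,u,v,.155)[:2] for u,v in c]);r=np.hypot(*(p-ax).T);p=p[abs(r-.108)<.006]
    from scipy.optimize import least_squares
    s=least_squares(lambda q:np.hypot(*(p-q).T)-.108,ax,loss='soft_l1',f_scale=.0007)
    return s.x,len(p),np.sqrt(np.mean(s.fun**2)),np.median(W[...,2][m>0])
E
python3 - <<'E'
from wm import *
st,w,d,s=pickle.load(open('s2.pkl','rb'));w=wcal(st,w)
A=faceaxis(w);print(A);axis=A[0]
m=mark(w,axis,3,20);print('orange',len(m),m.mean(0),m.min(0),m.max(0))
p1=polar(w,axis,.160,.06,.116,120,220);p2=polar(w,axis,.163,.06,.116,120,220)
print(p1.shape)
save('pol2',np.vstack([cv2.resize(p,(800,280),interpolation=cv2.INTER_CUBIC) for p in (p1,p2)]))
E
```

```text
(array([0.54581236, 0.06166009]), 322, np.float64(0.0012844760736261073), np.float64(0.15545843728919767))
orange 1600 [1.06410008e-01 1.99851827e+02] [9.57959400e-02 1.40796896e+02] [1.15994450e-01 3.04336838e+02]
(60, 600, 3)
```

View pics/pol2.png

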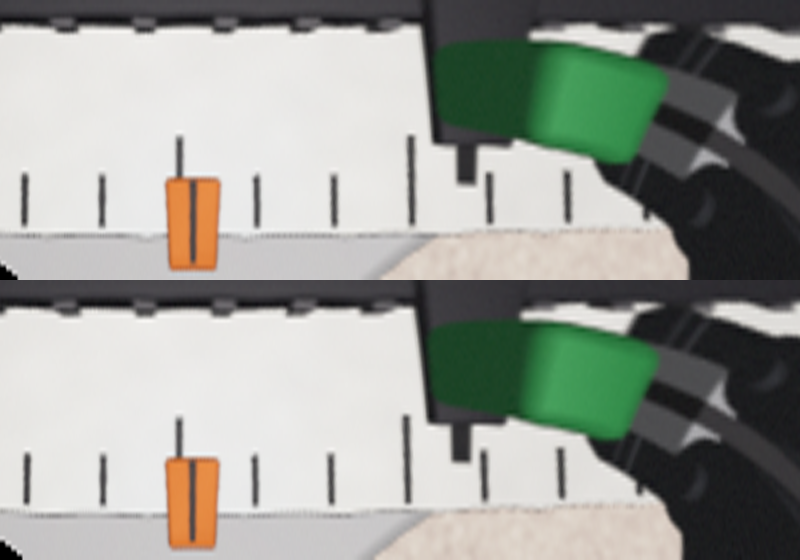

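>>> send_rows([
  [[-0.05, 0.27, 0, 0, 0, -2], [-0.1, 0.54, 0, 0, 0, -4], [-0.14, 0.9, 0, 0, 0, -7], [-0.16, 1.3, 0, 0, 0, -10], [-0.17, 1.63, 0, 0, 0, -12], [-0.16, 2.0, 0, 0, 0, -15], [-0.14, 2.35, 0, 0, 0, -17.5], [-0.1, 2.72, 0, 0, 0, -20], [-0.05, 3.0, 0, 0, 0, -22], [0, 3.26, 0, 0, 0, -24], [0.06, 3.5, 0, 0, 0, -26], [0.06, 3.5, 0, 0, 0, -26]],
])

```text
clock: 6.1
tcp_pos: [0.4701, 0.0809, 0.1802]
orientation: [-0.0, 0.858, 0.514, -0.0]
wrist_force: [0.2, -0.4, 1.3]
finger_gap: 0.0
```

```bash
cat > look.py <<'E'
from wm import *
import sys
n=sys.argv[1]
st=get_state();w=read_camera('wrist');print(st['tcp_pos'],st['wrist_force'],st['joint_pos'])
pickle.dump((st,w),open(n+'.pkl','wb'))
w=wcal(st,w);A=faceaxis(w);print(A);axis=A[0]
p1=polar(w,axis,.160,.06,.116,120,170,800,112);p2=polar(w,axis,.163,.06,.116,120,170,800,112)
c=cv2.resize(w['img'],(400,300))
save(n,np.vstack([cv2.resize(p,(800,250),interpolation=cv2.INTER_CUBIC) for p in (p1,p2)]));save(n+'w',w['img'])
E
python3 look.py m3
```

```text
[0.47006879 0.08086791 0.18019503] [ 0.161257   -0.43315417  1.33581848] [ 1.91961332e-03  1.48195059e-01 -2.94352579e-01  1.12869260e+00
 -1.15219272e-04  2.06281664e+00]
(array([0.54557488, 0.06131327]), 319, np.float64(0.0013350247575154163), np.float64(0.15545378649210756))
```

View pics/m3.png

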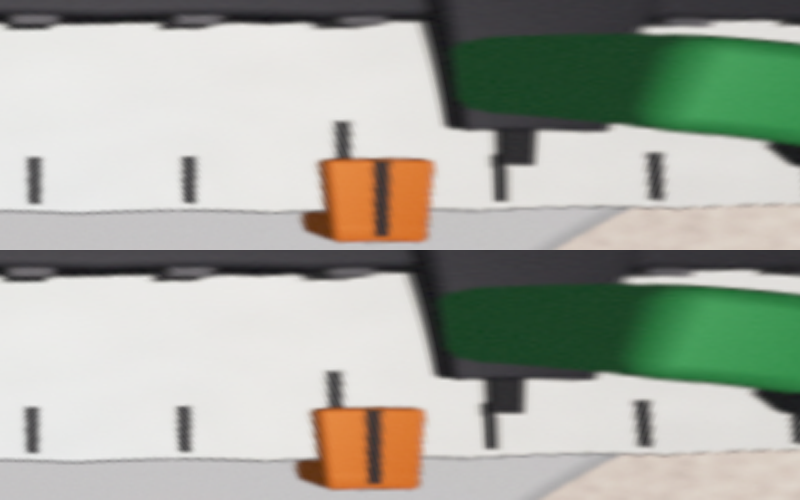

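View pics/m3w.png

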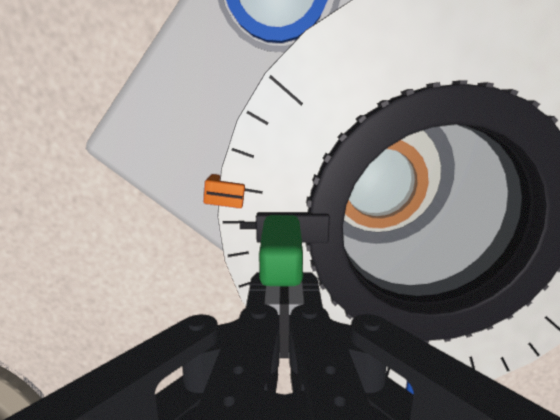

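>>> send_rows([
  [[0.04, 0.16, 0, 0, 0, -1], [0.1, 0.34, 0, 0, 0, -2.5], [0.16, 0.52, 0, 0, 0, -4], [0.21, 0.68, 0, 0, 0, -5], [0.25, 0.8, 0, 0, 0, -6], [0.28, 0.9, 0, 0, 0, -7], [0.28, 0.9, 0, 0, 0, -7]],
])

```text
clock: 6.85
tcp_pos: [0.473, 0.09, 0.1802]
orientation: [-0.0, 0.887, 0.461, 0.0]
wrist_force: [-2.0, -1.5, 0.1]
finger_gap: -0.0001
```

```bash
python3 look.py m4
```

```text
[0.47300958 0.09002601 0.18023559] [-2.03851711 -1.47643182  0.06480866] [ 2.10193336e-02  1.56373315e-01 -2.84438529e-01  1.13005130e+00
  2.14897509e-04  2.20475216e+00]
(array([0.54547308, 0.06125566]), 321, np.float64(0.0013230683646814005), np.float64(0.15551061157292256))
```

View pics/m4.png

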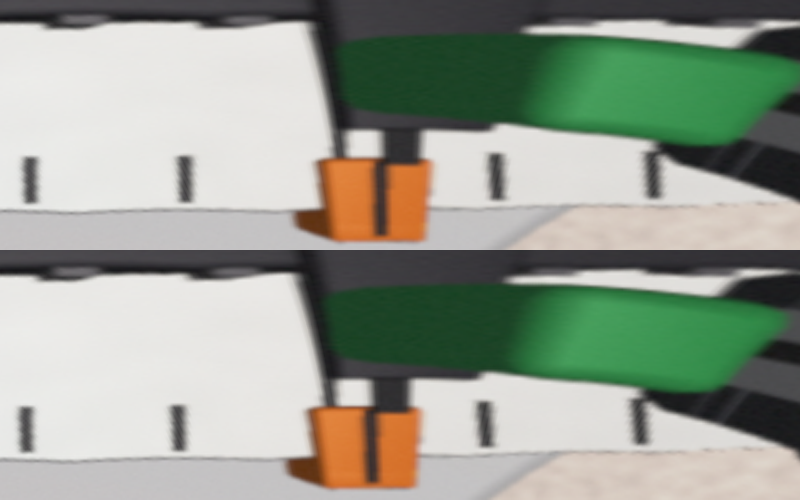

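>>> send_rows([
  [[0.02, 0.04, 0, 0, 0, -0.5], [0.03, 0.07, 0, 0, 0, -0.5], [0.03, 0.07, 0, 0, 0, -0.5]],
])

```text
clock: 7.2
tcp_pos: [0.4732, 0.0905, 0.1802]
orientation: [-0.0, 0.889, 0.457, -0.0]
wrist_force: [-1.6, -0.7, 0.2]
finger_gap: -0.0002
```

```bash
python3 look.py m5
```

```text
[0.4731957  0.09049166 0.18022791] [-1.57025641 -0.70854637  0.23988009] [ 2.21514007e-02  1.57093359e-01 -2.83590126e-01  1.13040210e+00
 -3.87578061e-05  2.21423779e+00]
(array([0.5454528, 0.0612377]), 320, np.float64(0.0013542878314169332), np.float64(0.15548835310172887))
```

View pics/m5.png

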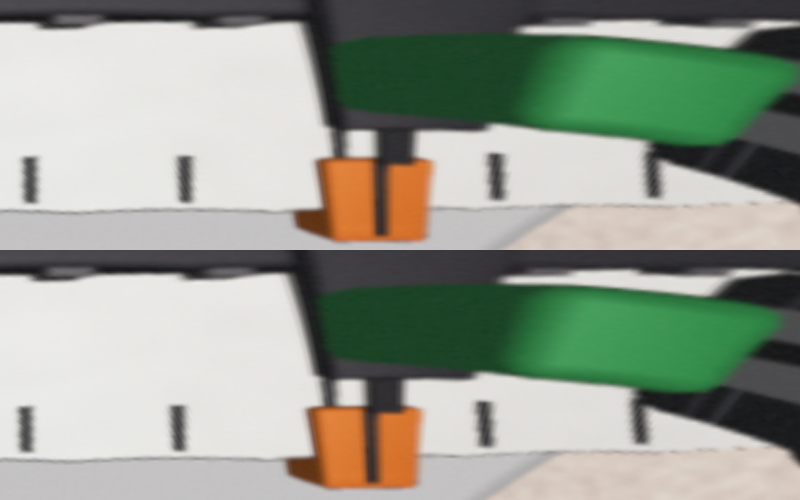

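>>> send_rows([
  [[-0.3, -0.5, 0, 0, 0, 0], [-0.8, -1.3, 0, 0, 0, 0], [-1.3, -2.1, 0, 0, 0, 0], [-1.5, -2.4, 2, 0, 0, 0], [-1.5, -2.4, 4, 0, 0, 0], [-1.5, -2.4, 6, 0, 0, 0], [-1.5, -2.4, 8, 0, 0, 0], [-1.5, -2.4, 8, 0, 0, 0], [-1.5, -2.4, 8, 0, 0, 0]],
])

```text
clock: 8.15
tcp_pos: [0.4584, 0.066, 0.2604]
orientation: [0.0, 0.89, 0.457, 0.001]
wrist_force: [0.2, 0.4, -0.4]
finger_gap: 0.0002
```

```bash
python3 look.py m6; python3 - <<'E'
from wm import *
d=read_camera('top');a=d['img'];pickle.dump(d,open('top6.pkl','wb'))
save('top6',cv2.resize(np.clip(a[170:320,190:390].astype(int)*2,0,255).astype('uint8'),(800,600),interpolation=cv2.INTER_CUBIC))
E
```

```text
[0.45841041 0.06604728 0.26040147] [ 0.2140118   0.39764302 -0.35474922] [-3.05003476e-02  8.73934617e-02 -1.65480599e-01  1.31669679e+00
 -1.30887764e-05  2.16220470e+00]
(array([0.54505176, 0.06229697]), 685, np.float64(0.0011044620093149332), np.float64(0.15552895230291564))
```

View pics/m6.png

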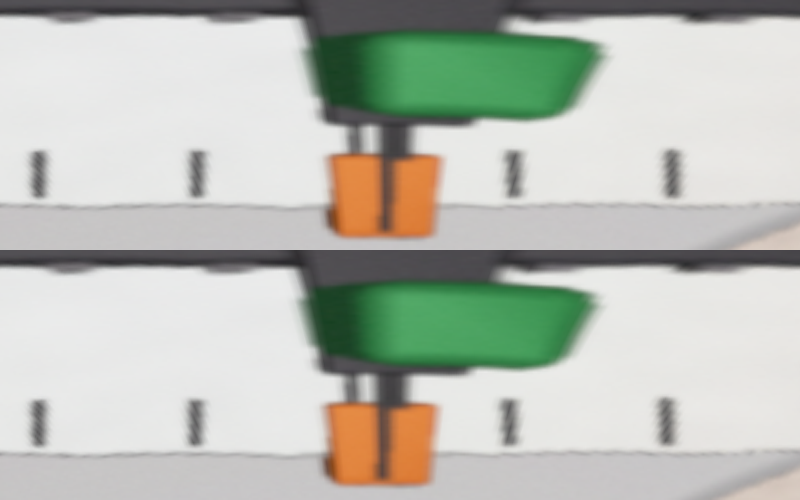

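View pics/m6w.png

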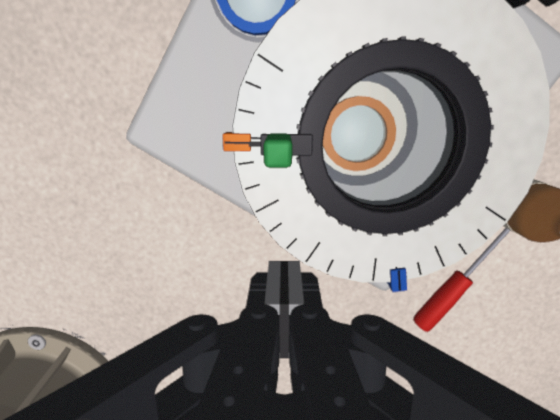

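View pics/top6.png

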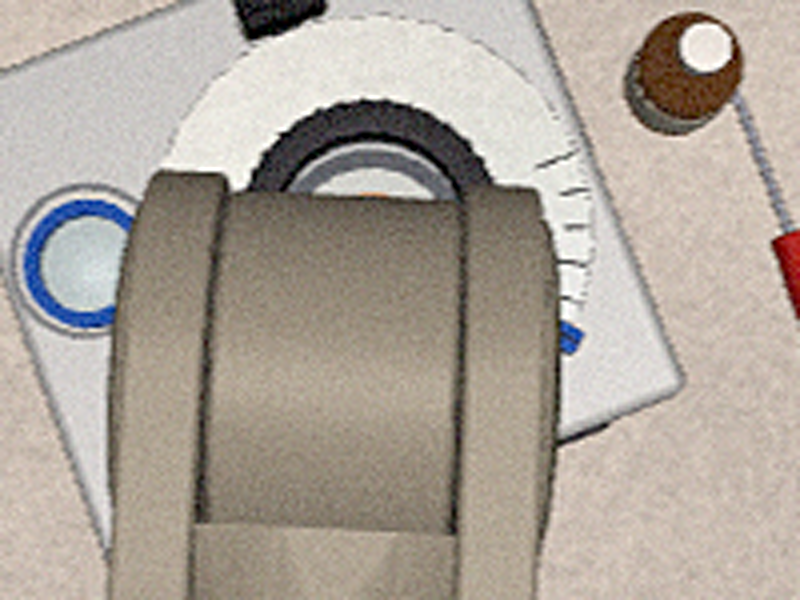

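```bash
python3 - <<'E'
from wm import *
st,w=pickle.load(open('m6.pkl','rb'))
save('m6z',cv2.resize(w['img'][115:175,215:315],(800,480),interpolation=cv2.INTER_CUBIC))
w=wcal(st,w);axis=faceaxis(w)[0]
for nm,z,r0,r1 in [('ptr',.163,.0905,.0945),('ptr164.5',.1645,.0905,.0945),('hair',.160,.100,.111)]:
    p=polar(w,axis,z,r0,r1,140,149,900,30).astype(float).mean(0)[:,0]
    print(nm,np.round(p[::30]).astype(int))
    x=np.linspace(140,149,900)
    lo=p.min();k=np.argmin(p);th=(lo+np.percentile(p,80))/2
    i=j=k
    while i>0 and p[i]<th:i-=1
    while j<899 and p[j]<th:j+=1
    print(x[i],x[j],(x[i]+x[j])/2)
E
```

```text
ptr [231 229 226 223 208 171 120 116 152 189 205 166 117  79  68  67  73  92
 139 186 215 226 228 229 230 232 233 232 232 232]
143.4238042269188 145.47608453837597 144.4499443826474
ptr164.5 [230 227 223 219 201 152 120 123 169 195 190 150  97  74  68  67  77 110
 157 204 219 225 227 229 230 232 233 232 232 232]
143.3036707452725 145.36596218020023 144.33481646273637
hair [210 193 164 167 198 221 227 227 227 227 226 221 192 133 109 144 197 219
 224 224 224 223 222 215 206 207 212 213 213 214]
143.78420467185762 144.60511679644048 144.19466073414907
```

View pics/m6z.png

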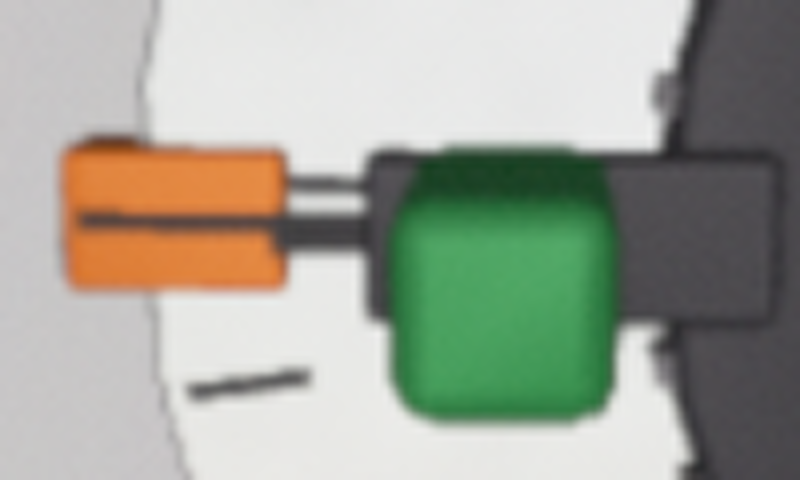

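The difference is about 0.2° (0.4 mm), so the pointer tip is on the orange hairline. I'll move the hand well clear and check the whole scene.

>>> send_rows([
  [[-0.5, -2, 1, 0, 0, 0], [-1, -5, 2, 0, 0, 0], [-2, -9, 2, 0, 0, 0], [-4, -13, 2, 0, 0, 0], [-6, -17, 2, 0, 0, 0], [-8, -21, 2, 0, 0, 0], [-9, -25, 2, 0, 0, 0], [-11, -29, 2, 0, 0, 0], [-13, -33, 2, 0, 0, 0], [-14, -37, 2, 0, 0, 0], [-14, -37, 2, 0, 0, 0], [-14, -37, 2, 0, 0, 0]],
])

```text
clock: 9.45
tcp_pos: [0.3175, -0.3037, 0.279]
orientation: [-0.001, 0.89, 0.456, -0.0]
wrist_force: [-0.2, 0.3, 0.3]
finger_gap: 0.0
```

```bash
python3 meas.py x; python3 - <<'E'
from wm import *
d=read_camera('top');a=d['img'];pickle.dump(d,open('top7.pkl','wb'));print(get_state()['qvel'])
save('top7',cv2.resize(np.clip(a[130:340,110:410].astype(int)*2,0,255).astype('uint8'),(798,560),interpolation=cv2.INTER_CUBIC))
E
```

```text
axis [0.5453 0.0618]
rad 0.1066
facez 0.1544
orange [0.4612 0.1231]
orange_pol [1.041000e-01 1.439097e+02 5.900000e+01 1.583000e-01]
blue [ 0.4976 -0.0301]
blue_pol [ 1.036000e-01 -1.174668e+02  5.100000e+01  1.583000e-01]
green [0.4812 0.0996]
green_pol [7.450000e-02 1.494831e+02 6.700000e+01 2.068000e-01]
[ 1.93587094e-02 -1.16332745e-02  1.12593670e-03 -8.79600548e-05
 -2.74565558e-03 -3.50558522e-03]
```

View pics/top7.png

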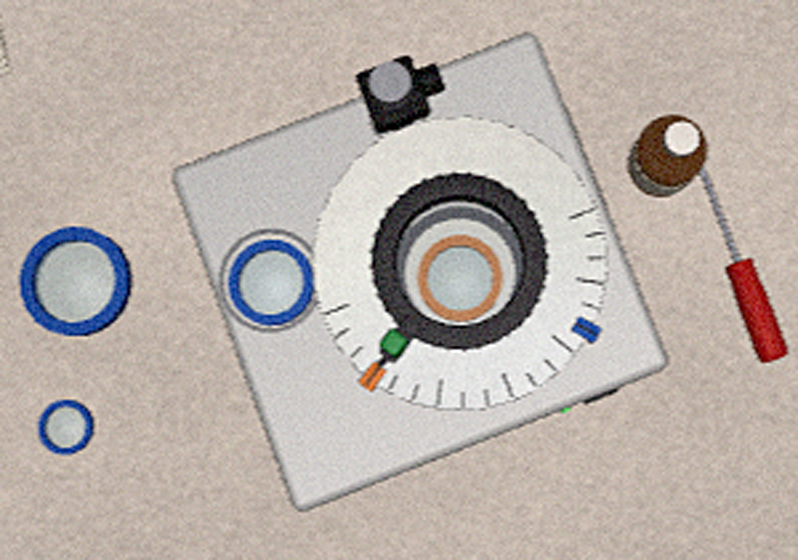

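```bash
python3 - <<'E'
from wm import *
a=pickle.load(open('top0.pkl','rb'));b=pickle.load(open('top7.pkl','rb'))
c=lambda d:cv2.resize(np.clip(d['img'][240:285,235:295].astype(int)*2,0,255).astype('uint8'),(400,300),interpolation=cv2.INTER_CUBIC)
P=lambda d:cv2.resize(np.clip(polar(d,np.array([.5453,.0618]),.161,.06,.116,120,170,800,112).astype(int)*2,0,255).astype('uint8'),(400,200))
save('cmp',np.vstack([np.hstack([c(a),c(b)]),np.hstack([P(a),P(b)])]))
for d in (a,b):
    for th in (90,130):
        h=cv2.cvtColor(d['img'],cv2.COLOR_RGB2HSV);m=(h[...,0]<15)&(h[...,1]>th);m[:258]=0;m[:,:235]=0;m[:,265:]=0;m[285:]=0
        q=np.argwhere(m);print(th,len(q),q.mean(0),q.min(0),q.max(0))
E
```

```text
90 58 [270.86206897 249.29310345] [266 245] [276 254]
130 53 [270.81132075 249.39622642] [266 245] [276 254]
90 59 [270.84745763 249.3220339 ] [266 245] [276 254]
130 56 [270.78571429 249.42857143] [266 245] [276 254]
```

View pics/cmp.png

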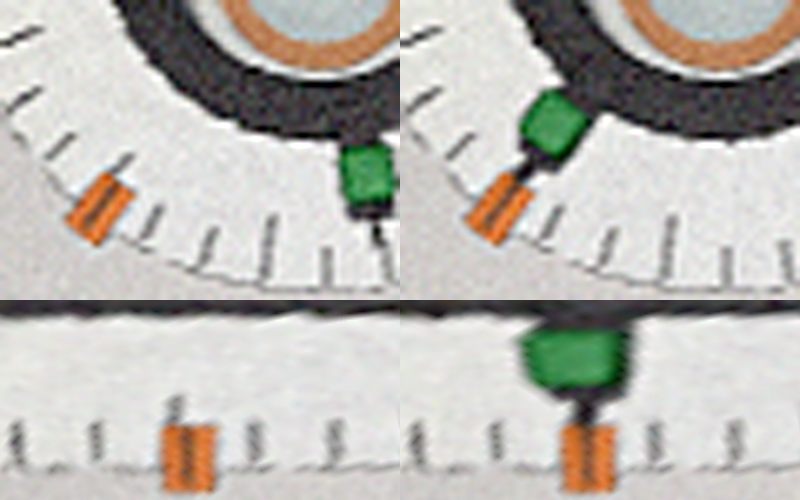

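In the top view the rider is at the same pixels as before (249.3, 270.8) and the pointer ends on its hairline. I'm handing in.

```bash
python3 -c "
from workcell import *
print(get_state()['qvel'],get_state()['clock']);print(hand_in())"
```

```text
[ 1.93587094e-02 -1.16332745e-02  1.12593670e-03 -8.79600548e-05
 -2.74565558e-03 -3.50558522e-03] 9.55
the job is handed in; nothing more can be done
None
```

The pointer now stands at the orange rider, because the holder on the lit stage was orange. I pushed the green handle round its arc with the side of the shut fingertips, without pinching it. Then I backed off, lifted the hand and moved it well clear, and handed in at 9.55 s.

**Pointer:** In the last wrist picture the pointer was within about 0.15–0.25° (0.4 mm) of the orange hairline. The final top picture also shows it ending on the hairline.

**Other things:** The orange rider is at the same pixels as at the start. By eye in the top picture, the blue rider, both lenses, the bottle and the screwdriver look unmoved.

**Disagreement:** A rough measurement from the colour patches in the top picture put the centre of the handle about 5.6° from the rider. The close-up wrist view and the enlarged top crop do not show this. I put it down to stray pixels and the height of the handle, but did not check further.

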